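# Latch the board sled home in a TV test dock

### The job

On the grey test dock, bring the draw latch's wire loop over the brass keeper on the blue sled so that its bar catches behind the keeper, then swing the red lever down past centre until it lies flat, drawing the sled home. Seat the contacts by bearing down on the flat lever with about 20 newtons (never over 30) for half a second, then let go so that the latch stays locked; do not force the loop against the keeper, and leave the things around undisturbed.

Things in the scene. Friction and masses are not known exactly. Their poses are not given: they have to be found in the camera images.
- dock: grey test dock fixed to the bench, deck 300 x 140 (x -100 to +200), 40 above the bench. Origin on the bench under the latch; z up, x along the latch from the lever towards the keeper and sled, y across, parallel to all the latch's pivots and to the loop's bar. The latch moves in the vertical plane through the dock's x axis.
- lever_pivot (a point): axis of the lever, on the dock at dock x -10, y 0, z 58 (mm), between two steel cheeks; axes as the dock's. Lever: steel, 78 long, its outer end (50 to 78 from the pivot) a red pad 40 wide, 7 thick. The face to press (upper face when flat) lies 7 off the pivot axis, so 65 above the bench when flat.
- lever (a joint): lever angle in rad: 0 = flat and locked along dock -x, on its stop (hard limit); grows as the lever is raised and swung over towards the sled (1.57 upright, limit 2.0). Stays where it is left; 0.08 N m to turn. Shutting it with the loop hooked takes up to about 8 N at the pad, then it drops past centre onto the stop.
- lever_pad (a point): centre of the red pad's pressing face, 62 from the pivot along the lever, 7 off the pivot axis
- loop (a joint): loop against lever, rad: joint loop minus joint lever = loop's elevation (positive: bar end above level). 0.03 N m friction: raised 0.7 rad or more it stays where left, lower it sinks under its own 60 g until the bar rests on something. The loop's own pivot is carried on the lever at 18 radius: with the lever flat 17.7 from the lever pivot towards dock -x and 3.1 below it; with the lever upright 3.1 to its -x side and 17.7 above it.
- loop_bar (a point): middle of the loop's end bar. The loop is a U of 5 thick steel wire, legs 56 apart, the bar 85 from the loop's pivot, parallel to dock y.
- loop_knob (a point): centre of the black ball knob, 18 across, by which the loop is moved. It stands on a 7 thick stem on the bar: 34 off the loop's plane (upward when the loop is level) and 8 beyond the bar. Pinched across (along dock y) it can roll between the fingers. Moving the knob also swings the lever as needed (about 5 N).
- sled (a joint): gap of the blue sled in m: about 0.0065 at the start (held off by springs, 3.5 N per mm), 0 = hard against the dock; the latch draws it towards dock -x to about 0.001 to 0.002.
- keeper_seat (a point): where the bar's middle lies when seated behind the keeper; moves with the sled, axes as the dock's. Brass keeper: plate 22 wide, 4 thick on the -x side of this point, leaning 26 degrees to +x; its top edge 13 higher, 3.5 farther +x. The bar goes over that top and down on the +x side. Sled top 2.5 below this point; the board on it starts 28 to +x, at most 12 high.
- heatsink: small finned aluminium heatsink, 26 x 26 x 20, lying on the dock's deck behind the sled (bystander; origin at its underside)
- screwdriver: loose screwdriver lying on the bench (bystander; origin at its underside)
- multimeter: yellow multimeter, 150 x 78 x 45 (bystander; origin at its underside)
- remote: black remote control, 170 x 45 x 20 (bystander; origin at its underside)
- wire_spool: blue spool, 56 across, 40 high (bystander; origin at its underside)
- screw_tray: orange divided tray, 80 x 160 x 30 (bystander; origin at its underside)
- spare_board: loose green circuit board, 100 x 75 x 28 (bystander; origin at its underside)
- cleaner: white bottle, 48 across, 120 high (bystander; origin at its underside)

How it is judged:
On the way, in this order (a step that is already met when the one before it is completed fails the run):
1. the loop's bar is down behind the keeper while the lever is still raised (over 0.7 rad) (x of loop_bar in the frame of keeper_seat between -0.003 and 0.006 m and z of loop_bar in the frame of keeper_seat between -0.006 and 0.006 m and value of joint lever above 0.7 rad), for 0.2 s.
2. with the loop hooked and the sled drawn home, the fingers bear down on the flat lever with more than 14 N for 0.4 s (x of loop_bar in the frame of keeper_seat between -0.003 and 0.006 m and z of loop_bar in the frame of keeper_seat between -0.006 and 0.006 m and value of joint lever below 0.03 rad and value of joint sled below 0.003 m and contact force between the fingers and lever above 14 N), for 0.4 s.
At the end, for the whole second after the job is handed in: the loop's bar sits behind the keeper (within -3 to +6 mm along and 6 mm in height of its seat), the lever is flat within 0.03 rad and at rest, the sled's gap is under 3 mm, and the latch is let go (x of loop_bar in the frame of keeper_seat between -0.003 and 0.006 m and z of loop_bar in the frame of keeper_seat between -0.006 and 0.006 m and value of joint lever below 0.03 rad and value of joint sled below 0.003 m and velocity of joint lever between -0.05 and 0.05 rad/s); the robot touches nothing.
It fails at once if the lever is rammed into its stop: more than 30 N from the fingers with the lever within 0.06 rad of flat (value of joint lever below 0.06 rad and contact force between the fingers and lever above 30 N).
It fails at once if the loop is forced against the keeper or sled with more than 40 N (contact force between loop and sled above 40 N).
It fails at once if a bystander is moved more than 20 mm (distance of any of heatsink, screwdriver, multimeter, remote, wire_spool, screw_tray, spare_board, cleaner from where it was at the start of the episode above 0.02 m).
It also fails if it takes over 64 s, if anything falls off the work surface, if the arm or the gripper's body presses on something with over 40 N, if the wrist force passes 120 N, or if a joint passes its speed limit or range.

### The arm

A 6-joint arm with a two-finger parallel gripper is mounted at the origin on the work surface. World frame = base frame: x ahead of the robot, y to its left, z up, the work surface at z = 0. Lengths are in m, angles in rad, forces in N, time in s.
With the tool pointing down it reaches from about 0.3 to 0.95 m from the base axis. Payload 3.1 kg.
Tool frame: the origin (TCP) lies at the very end of the fingers, on their centre line; the grasp point (between the pads) lies ctrl.grip_point_offset behind it (ctrl.grip_point_offset is the distance from the TCP to the grasp point, in m); z points along the fingers, y is the line along which they close (so a half turn about z gives the same grasp; the last joint's range is limited). The gripper opens to 85 mm and grips with 20 to 120 N. Pads are 22 mm wide; open, the fingers measure 114 mm over their backs; the gripper's body (76 mm by 85 mm) begins 54 mm behind the grasp point. The pads swing forward as they close: fully open they stand 13 mm farther back than shut.
Start: joints at [-1.392, 0.308, 1.634, -0, 1.2, -0.07], TCP at [0.154, -0.606, 0.231] pointing down, gripper open.
Joint ranges: [-3.06, 3.06], [-0.79, 1.96], [0.05, 2.63], [-1.19, 4.34], [0.05, 2.64], [-2.94, 2.94]. Speed limits (rad/s): [2.79, 2.79, 3.14, 3.14, 3.14, 3.14].

### API

Orientations are given as a unit quaternion [w, x, y, z].
In Python, from rig import telemetry, cams, close_job, ctrl gives the robot as it stands.
- The arm moves only by the tool apply_moves, never from a script. Its argument "motion" is a list that holds one entry, the list of rows, each a list of 5 numbers: the shift along the tool's x, y, z in m, then the turn about the tool's z in degrees, then the finger opening in m, from 0 to 0.0854. In form: [[[dx, dy, dz, spin, gripper], ...]]. A call has 1 to 12 rows; each row shifts and turns the commanded pose from where the row before left it, along the tool's axes as they then stand; what a row does not reach is not made up. A row lasts 1/8 s, in which the tool goes at most 62.5 mm and 10.7 degrees, less where a joint would pass 70% of its speed; a pose out of reach is approached as far as the arm can. A call with a gripper value outside its range is refused whole. The fingers move at their own pace and stop on an object; "squeeze" is the grip in N (left out, the last holds). Time passes only in rows, so rows that do not move let the fingers close. It gives the time, the measured TCP pose, the force, the opening and the grip force at its end, in the units of the state.
- telemetry.state(): the state, without advancing time (a new reading comes with each control period).
- cams.grab_frame(name): name is "side" or "top" or "wrist"; returns (picture, depth): 400x640x3 uint8, red, green, blue; 400x640 float32, m along the optical axis (not along the pixel's ray), 0 where there is no reading.
- cams.camera_info(name): a dict with "K" (3x3 intrinsics, pixels), "k1" (the pictures are not rectified: a ray, as slopes to the right and down, at radius r is drawn at 1 + k1 r^2 times it, then the intrinsics apply), "T" (4x4, takes a point from camera to world coordinates). Camera axes: x right, y up, looking along -z (the intrinsics and any distortion apply to the point x, -y, -z); pixel columns grow to the right and rows downward; lengths in m; the calibration is good to about 2 mm. A picture is of the moment at which its call begins: read the wrist's pose just before it. camera_info takes no time and is no camera call; for the wrist camera it gives the pose at the moment of the call.
- close_job(): hands the job in; it is judged then, once.
The state is a dict: "time_s": time; "qpos": joint angles; "dq": joint speeds; "effort": joint torques, N m; "ee_pos": TCP position; "eef_rot": TCP orientation; "wrist_force": force on the tool from outside, world axes, zero at the start; "ft_torque": the same for the moment, N m; "opening": finger opening in m; "gripper_force": force on a finger pad.
Only numpy, scipy, OpenCV 4.12 (cv2) and the standard library are available. Lean on these libraries where they do the work, as an engineer would, in place of code of your own. Each camera call takes 0.05 s, during which the arm holds its last target. There are 200 camera calls.

## Working session

There is one attempt and no reset: what is moved stays moved. The work goes in short steps, Python scripts to look and compute and a tool call to move; the robot and the scene stay as the last step left them, time stands still between calls to the robot, and variables do not carry over. Pictures are saved under pics/ and viewed, at most 12 in all, crops included, and the job is handed in when it is done.

Besides the shell and the picture viewer there is one more tool, called after ">>>" by a JSON object that holds its "op" and its "data", one argument or row to a line. apply_moves: Moves the arm, as the interface text tells. Its arguments: {"type":"object","properties":{"motion":{"type":"array"},"squeeze":{"type":"number"}},"required":["motion"]}

```bash
mkdir -p pics; cat > h.py <<'E'
import numpy as np, cv2
from rig import telemetry, cams, close_job, ctrl
from scipy.spatial.transform import Rotation as R
def grab(n):
    i=cams.camera_info(n); p,d=cams.grab_frame(n); return i,p,d
def pts(i,uv,z=None,depth=None):
    uv=np.array(uv,float).reshape(-1,2); K=np.array(i["K"])
    x=(uv-[K[0,2],K[1,2]])/[K[0,0],K[1,1]]; s=x.copy()
    for _ in range(10): s=x/(1+i["k1"]*(s**2).sum(1,keepdims=True))
    T=np.array(i["T"]); r=np.c_[s[:,0],-s[:,1],-np.ones(len(s))]@T[:3,:3].T; o=T[:3,3]
    if z is not None: return o+r*((z-o[2])/r[:,2])[:,None]
    if depth is not None: return o+r*np.array(depth).reshape(-1,1)
    return o,r/np.linalg.norm(r,axis=1,keepdims=True)
def proj(i,P):
    T=np.array(i["T"]);c=(np.atleast_2d(P)-T[:3,3])@T[:3,:3];K=np.array(i["K"])
    s=np.c_[c[:,0],-c[:,1]]/(-c[:,2:3]); s=s*(1+i["k1"]*(s**2).sum(1,keepdims=True))
    return s*[K[0,0],K[1,1]]+[K[0,2],K[1,2]]
def st():
    s=telemetry.state(); return s
E
python3 - <<'E'
from h import *
for n in ("side","top"):
    i,p,d=grab(n); cv2.imwrite(f"pics/{n}0.png",p[:,:,::-1]); np.savez(f"pics/{n}0.npz",p=p,d=d,K=i["K"],k1=i["k1"],T=i["T"]); print(n,np.round(i["T"],3).tolist(),i["K"][0][0],i["k1"])
s=st();print(s, ctrl.grip_point_offset)
E
```

```text
side [[-0.985, 0.097, -0.144, 0.372], [-0.172, -0.635, 0.753, 0.81], [-0.018, 0.766, 0.642, 0.791], [0.0, 0.0, 0.0, 1.0]] 396.04382799787413 -0.04682727902081504
top [[-0.029, 0.994, -0.108, 0.371], [-0.999, -0.031, -0.015, -0.036], [-0.018, 0.108, 0.994, 1.673], [0.0, 0.0, 0.0, 1.0]] 479.84554153642847 -0.023273721817111726
{'time_s': 0.1, 'qpos': array([-1.39171017e+00,  3.08902630e-01,  1.63507804e+00, -3.82353647e-05,
        1.19971875e+00, -6.96721798e-02]), 'dq': array([-0.00048321, -0.00101112, -0.00292283, -0.00131617,  0.00090495,
        0.00130549]), 'effort': array([-4.09097720e-04, -4.16408229e+01, -2.77645326e+01, -1.26329196e-04,
        4.03952159e-03,  1.29445630e-05]), 'ee_pos': array([ 0.15371909, -0.60501711,  0.23016251]), 'eef_rot': array([-1.05083533e-03,  9.92273465e-01,  1.24065551e-01, -7.53813058e-05]), 'wrist_force': array([-0.10432984, -0.26357507, -0.86304761]), 'ft_torque': array([-0.02568505, -0.01134633,  0.01246913]), 'gripper_force': 0.0, 'opening': 0.08559626559087964} 0.0187
```

View pics/side0.png

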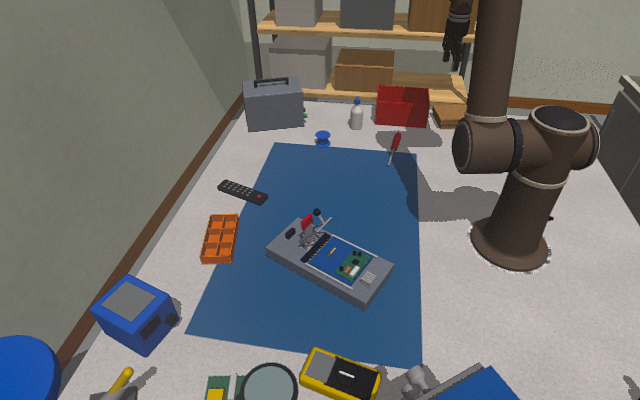

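View pics/top0.png

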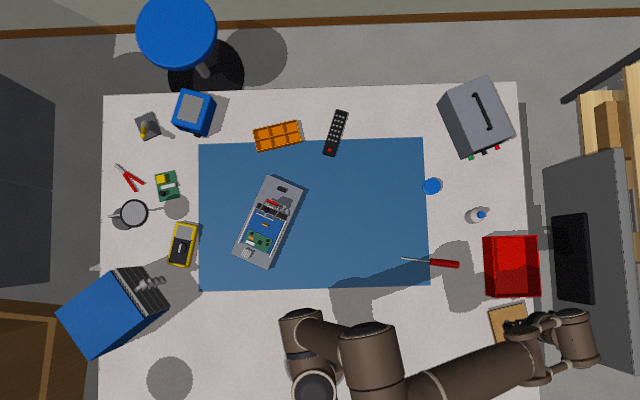

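Side view: dock at about (330,260), red lever raised at (307,222), black knob at (317,212). Top view: dock centre at (270,222), lever end upper right, heatsink at (247,254). The dock's +x axis points towards the robot and left.

```bash
python3 - <<'E'
from h import *
z=np.load("pics/top0.npz");i=dict(K=z["K"],k1=float(z["k1"]),T=z["T"]);p,d=z["p"],z["d"]
v,u=np.mgrid[165:285,220:320]; u=u.ravel();v=v.ravel()
P=pts(i,np.c_[u,v],depth=d[v,u]); m=(P[:,2]>.025)
mask=np.zeros(d.shape,np.uint8); mask[v[m],u[m]]=1
mask=cv2.morphologyEx(mask,cv2.MORPH_OPEN,np.ones((3,3)))
n,l,s,c=cv2.connectedComponentsWithStats(mask); k=1+np.argmax(s[1:,4]); 
cn=max(cv2.findContours((l==k).astype(np.uint8),0,1)[0],key=cv2.contourArea)
W=pts(i,cn.reshape(-1,2)+0.0,z=.04)[:,:2]
r=cv2.minAreaRect((W*1000).astype(np.float32)); print(r, cv2.boxPoints(r), np.median(P[m,2]))
hsv=cv2.cvtColor(p,cv2.COLOR_RGB2HSV)
for n in("top","side"):
    q=cv2.imread(f"pics/{n}0.png"); zz=np.load(f"pics/{n}0.npz")
    x0,y0,w,h=(228,170,84,104) if n=="top" else (260,190,140,120)
    c=cv2.resize(q[y0:y0+h,x0:x0+w],None,fx=560/h,fy=560/h,interpolation=cv2.INTER_CUBIC)
    cv2.imwrite(f"pics/{n}0c.png",c)
a,b=cv2.imread("pics/top0c.png"),cv2.imread("pics/side0c.png")
q=np.hstack([a,b]);print(q.shape); f=800/q.shape[1]
cv2.imwrite("pics/both.png",cv2.resize(q,None,fx=f,fy=f)); print(f)
E
```

```text
((472.3275451660156, 153.41378784179688), (142.07388305664062, 299.51361083984375), 64.45514678955078) [[306.5774   153.89862 ]
 [576.8129    24.743088]
 [638.0777   152.92896 ]
 [367.84216  282.08447 ]] 0.044190534829818495
(560, 1105, 3)
0.7239819004524887
```

View pics/both.png

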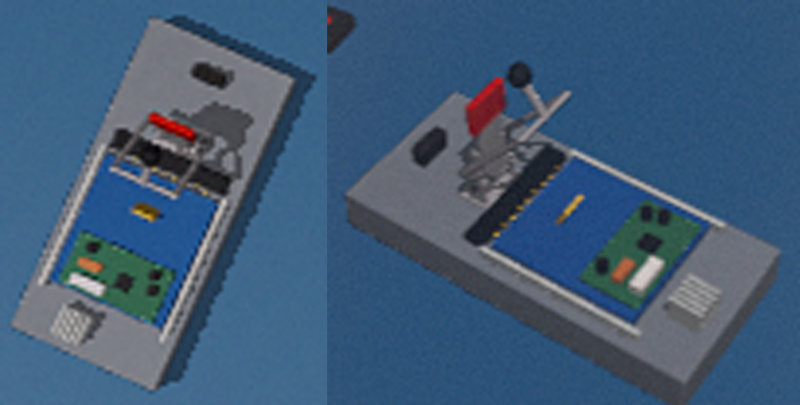

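Close-up: lever near upright (red pad), knob in top at about (266,209.5) and side at (316,212). The bar runs along dock y above the connector, and the brass keeper is at top (265.5,224) and side (332,251.6). Next I triangulate these in the dock frame.

```bash
cat >> h.py <<'E'
O=np.array([.5172,.1319,0]); yaw=np.radians(154.455)
Rd=np.array([[np.cos(yaw),-np.sin(yaw),0],[np.sin(yaw),np.cos(yaw),0],[0,0,1]])
def dk(P): return (np.atleast_2d(P)-O)@Rd*1000
def tri(rays):
    A=0;b=0
    for o,r in rays:
        M=np.eye(3)-np.outer(r[0],r[0]);A=A+M;b=b+M@o
    X=np.linalg.solve(A,b); return X,[np.linalg.norm((np.eye(3)-np.outer(r[0],r[0]))@(X-o))*1e3 for o,r in rays]
def load(n):
    z=np.load(f"pics/{n}.npz");return dict(K=z["K"],k1=float(z["k1"]),T=z["T"]),z["p"],z["d"]
E
python3 - <<'E'
from h import *
I={n:load(n+"0") for n in("top","side")}
def sub(n,c,r,f):
    p=I[n][1].astype(int);x,y=c;w=p[y-r:y+r+1,x-r:x+r+1];m=f(w[...,0],w[...,1],w[...,2])
    v,u=np.nonzero(m);return (x-r+u.mean(),y-r+v.mean(),len(u))
blk=lambda r,g,b:(r<60)&(g<60)&(b<60)
red=lambda r,g,b:(r>110)&(g<60)&(b<60)
br=lambda r,g,b:(r>b+50)&(r>120)&(g>80)
K={"knob":[("side",(316,212),5,blk)],"pad":[("top",(272,203),9,red),("side",(307,222),12,red)],"keeper":[("top",(265,224),7,br),("side",(332,252),9,br)]}
for k,L in K.items():
    rays=[]
    for n,c,r,f in L:
        s=sub(n,c,r,f);print(k,n,s);rays.append(pts(I[n][0],s[:2]))
        q=I[n][2][int(round(s[1])),int(round(s[0]))];print("   depth pt",dk(pts(I[n][0],s[:2],depth=[q])).round(1))
    if k=="knob": rays.append(pts(I["top"][0],(266.2,209.5)))
    X,e=tri(rays);print(k,dk(X).round(1),np.round(e,1))
for a,b in (((256.2,213.6),(331.8,217.8)),((273.7,220.3),(312.,235.))):
    X,e=tri([pts(I["top"][0],a),pts(I["side"][0],b)]);print("bar",dk(X).round(1),np.round(e,1))
E
```

```text
knob side (np.float64(316.5), np.float64(212.0), 38)
   depth pt [[ 21.4  -3.3 172.7]]
knob [[ 18.2  -0.2 168.9]] [0.8 0.8]
pad top (np.float64(271.6896551724138), np.float64(201.79310344827587), 29)
   depth pt [[-13.3   0.4 134.8]]
pad side (np.float64(306.2631578947368), np.float64(220.78947368421052), 95)
   depth pt [[ -8.5  -5.2 130.1]]
pad [[-13.2  -0.7 124.1]] [0.8 0.8]
keeper top (np.float64(264.2857142857143), np.float64(224.71428571428572), 7)
   depth pt [[63.9 -1.  58.8]]
keeper side (np.float64(331.35714285714283), np.float64(250.28571428571428), 14)
   depth pt [[55.5  9.  51.9]]
keeper [[63.  -0.6 65.2]] [1. 1.]
bar [[ 54.6 -14.9 183.5]] [14.2 14.2]
bar [[20.  12.9 80.2]] [21.2 21.2]
```

>>> {"op": "apply_moves", "data": {
  "motion": [
    [[0, 0, -0.0225, 10, 0.06], [0, 0, -0.0225, 10, 0.06], [0, 0, -0.0225, 10, 0.06], [0, 0, -0.0225, 9.8, 0.06], [0, -0.05, 0, 0, 0.06], [0, -0.05, 0, 0, 0.06], [0, -0.05, 0, 0, 0.06], [0, -0.05, 0, 0, 0.06], [0, -0.05, 0, 0, 0.06], [0, -0.05, 0, 0, 0.06], [0, -0.05, 0, 0, 0.06], [0, -0.05, 0, 0, 0.06]]
  ]
}}

```text
time_s: 1.6
ee_pos: [0.3266, -0.2431, 0.3209]
eef_rot: [-0.0, 0.975, -0.221, -0.0]
wrist_force: [1.1, 0.7, 0.9]
opening: 0.06
gripper_force: 0.0
```

>>> {"op": "apply_moves", "data": {
  "motion": [
    [[0, -0.05, 0, 0, 0.06], [0, -0.05, 0, 0, 0.06], [0, -0.05, 0, 0, 0.06], [0, -0.05, 0, 0, 0.06], [0, -0.05, 0, 0, 0.06], [0, -0.05, 0, 0, 0.06], [0, -0.05, 0, 0, 0.06], [-0.005, -0.03, 0, 0, 0.06], [-0.004, -0.02, 0, 0, 0.06], [0, -0.02, 0, 0, 0.06], [0, 0, 0, 0, 0.06], [0, 0, 0, 0, 0.06]]
  ]
}}

```text
time_s: 3.1
ee_pos: [0.4992, 0.1374, 0.321]
eef_rot: [0.0, 0.975, -0.221, -0.0]
wrist_force: [-0.2, -0.3, -0.3]
opening: 0.0602
gripper_force: 0.0
```

```bash
cat >> h.py <<'E'
def where():
    s=st();r=s["eef_rot"];A=R.from_quat([r[1],r[2],r[3],r[0]]).as_matrix()
    print("t",round(s["time_s"],2),"tcp dock",dk(s["ee_pos"]).round(1)[0],"x-yaw err vs -dockx deg",round(np.degrees(np.arctan2(*(A[:2,0]@Rd[:2,:2])[::-1]))%360-180,2),"tilt",A[:,2].round(3),"F dock",(np.array(s["wrist_force"])@Rd).round(1),"op",round(s["opening"],4),"g",round(s["gripper_force"],1));return s
def snap(n,name):
    i,p,d=grab(n);cv2.imwrite(f"pics/{name}.png",p[:,:,::-1]);np.savez(f"pics/{name}.npz",p=p,d=d,K=i["K"],k1=i["k1"],T=i["T"]);return i,p,d
E
python3 - <<'E'
from h import *
where(); snap("wrist","w1"); snap("side","s1")
w=cv2.imread("pics/w1.png");s=cv2.imread("pics/s1.png")[180:320,250:400]
w=cv2.resize(w,(640,400))
cv2.imwrite("pics/w1v.png",w)
E
```

```text
t 3.1 tcp dock [ 18.6   2.9 321. ] x-yaw err vs -dockx deg -0.02 tilt [-0.001 -0.001 -1.   ] F dock [ 0.   0.3 -0.3] op 0.0602 g 0.0
```

View pics/w1v.png

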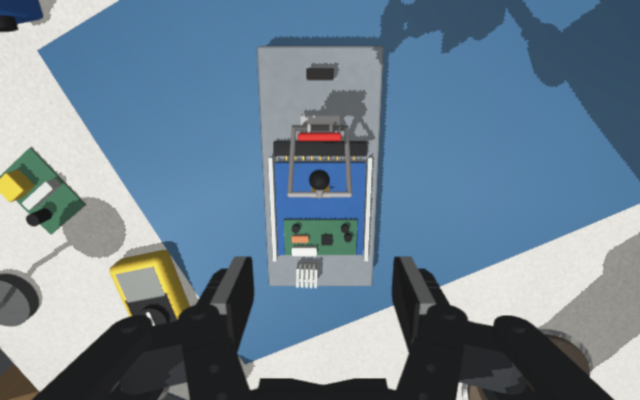

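Wrist view: dock corners at (258,47), (382,47), (373,285), (270,285). Knob at (319,180), bar at row 194 (columns 288–352), with the keeper hidden below the knob. I'll check the dock frame and knob from this view.

```bash
python3 - <<'E'
from h import *
i,p,d=load("w1"); j,ps,ds=load("side0")
print(dk(pts(i,[(258,47),(382,47),(373,285),(270,285)],z=.04)).round(1))
w=p[165:195,305:335].astype(int).max(2)<50; v,u=np.nonzero(w); c=(305+u.mean(),165+v.mean());print(c,len(u))
X,e=tri([pts(i,c),pts(j,(316.5,212))]);print(dk(X).round(1),np.round(e,1))
print("depth", [dk(pts(i,[q],depth=[d[q[1],q[0]]])).round(1).tolist() for q in((319,180),(319,194),(290,194),(350,194),(320,136),(300,194))])
E
```

```text
[[-99.7 -66.7  40. ]
 [-99.8  69.2  40. ]
 [196.2  72.   40. ]
 [196.2 -66.3  40. ]]
(np.float64(319.0118577075099), np.float64(179.41106719367588)) 253
[[ 17.4   1.3 167.1]] [0.5 0.5]
depth [[[14.7, 1.0, 178.2]], [[35.5, 0.7, 149.2]], [[37.1, -26.3, 143.7]], [[37.7, 29.7, 141.7]], [[-15.4, 1.7, 135.9]], [[37.1, -17.0, 143.9]]]
```

>>> {"op": "apply_moves", "data": {
  "motion": [
    [[0.0015, -0.0015, 0.03, 0, 0.06], [0, 0, 0.04, 0, 0.05], [0, 0, 0.04, 0, 0.05], [0, 0, 0.03, 0, 0.05], [0, 0, 0.022, 0, 0.05], [0, 0, 0.01, 0, 0.05], [0, 0, 0, 0, 0.05], [0, 0, 0, 0, 0.012], [0, 0, 0, 0, 0.012], [0, 0, 0, 0, 0.012], [0, 0, 0, 0, 0.012]]
  ],
  "squeeze": 30
}}

```text
time_s: 4.58
ee_pos: [0.5021, 0.1392, 0.1504]
eef_rot: [-0.001, 0.975, -0.221, 0.001]
wrist_force: [-1.3, 0.5, 5.2]
opening: 0.0157
gripper_force: 29.4
```

```bash
python3 - <<'E'
from h import *
where()
i,p,d=snap("wrist","w2"); j,q,e=snap("side","s2")
c=cv2.resize(q[190:265,280:380],None,fx=5,fy=5,interpolation=cv2.INTER_CUBIC)
w=cv2.resize(p[80:300,220:420],(340,375))
cv2.imwrite("pics/v2.png",np.hstack([c[...,[2,1,0]][:375,:455],w[...,::-1]]))
E
```

```text
t 4.58 tcp dock [ 16.8  -0.  150.4] x-yaw err vs -dockx deg -0.01 tilt [ 0.002  0.001 -1.   ] F dock [1.4 0.1 5.2] op 0.0157 g 29.4
```

View pics/v2.png

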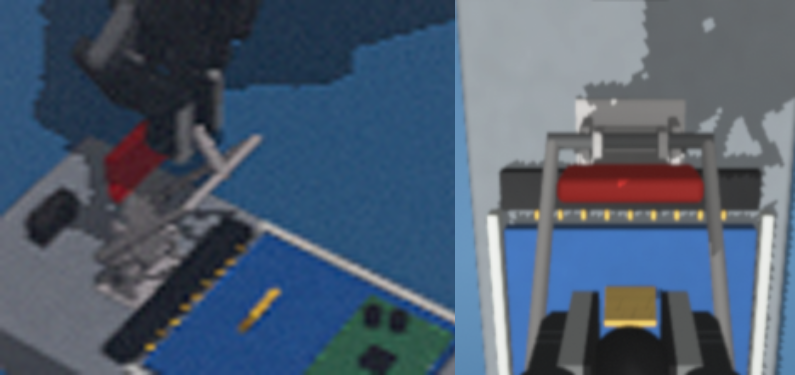

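The grip holds the stem side well: the knob is between the fingers and the brass keeper is visible in the wrist view just ahead of the tips. I'll check where the ball sits in the fingers, and locate the keeper from this clear view.

```bash
python3 - <<'E'
from h import *
i,p,d=load("w2"); j,q,e=load("s2")
P=lambda x,y,z:O+Rd@(np.array([x,y,z])/1000)
for z in (158,163,168,172): print("knob hyp",z,proj(i,P(16.8,1,z)).round(1))
for z in (255,265,275,285,295,305):
    print(z,[ (int(p[z,c].max()),dk(pts(i,[(c,z)],depth=[d[z,c]])).round(0)[0].tolist()) for c in(318,322,326)])
pi=p.astype(int); m=(pi[...,0]>pi[...,2]+50)&(pi[...,0]>110)&(pi[...,1]>80); m[:230]=0;m[300:]=0;m[:,:300]=0;m[:,345:]=0
v,u=np.nonzero(m);print("keeper box",u.min(),u.max(),v.min(),v.max())
U=[(u.mean(),v.min()),(u.mean(),v.max()-1)]
print([dk(pts(i,[(round(a),round(b)+1)],depth=[d[round(b)+1,round(a)]])).round(1).tolist() for a,b in U], [dk(pts(i,[a],z=.065)).round(1).tolist() for a in U])
k=v.min();
for r in range(k,v.max()+1,2): print(r,dk(pts(i,[(323,r)],depth=[d[r,323]])).round(1))
qi=q.astype(int); m=(qi[...,0]>qi[...,2]+50)&(qi[...,0]>110)&(qi[...,1]>80);m[:240]=0;m[262:]=0;m[:,:322]=0;m[:,345:]=0
v,u=np.nonzero(m);print("side keeper",list(zip(u,v)))
a=max(zip(u,v),key=lambda t:t[0]-t[1]);print(a)
E
```

```text
knob hyp 158 [[322.9 278.4]]
knob hyp 163 [[322.9 284.6]]
knob hyp 168 [[322.9 291.3]]
knob hyp 172 [[322.9 296.9]]
255 [(125, [56.0, -3.0, 56.0]), (129, [57.0, 0.0, 55.0]), (128, [56.0, 3.0, 57.0])]
265 [(125, [60.0, -2.0, 65.0]), (128, [60.0, 0.0, 65.0]), (128, [60.0, 3.0, 65.0])]
275 [(25, [9.0, -1.0, 169.0]), (24, [9.0, 1.0, 169.0]), (24, [9.0, 2.0, 170.0])]
285 [(28, [10.0, -1.0, 174.0]), (29, [10.0, 1.0, 174.0]), (27, [10.0, 2.0, 174.0])]
295 [(32, [13.0, -1.0, 177.0]), (37, [13.0, 1.0, 177.0]), (35, [13.0, 2.0, 176.0])]
305 [(31, [17.0, -1.0, 177.0]), (32, [17.0, 1.0, 177.0]), (38, [17.0, 2.0, 177.0])]
keeper box 308 337 249 271
[[[54.4, 1.1, 52.1]], [[8.7, 1.0, 166.2]]] [[[47.4, 0.7, 65.0]], [[63.8, 0.8, 65.0]]]
249 [[54.   1.1 51.3]]
251 [[54.9  1.1 52.8]]
253 [[55.3  1.1 55.2]]
255 [[56.5  1.1 56.1]]
257 [[57.3  1.1 57.7]]
259 [[57.7  1.1 59.9]]
261 [[57.9  1.1 62.7]]
263 [[59.8  1.1 62. ]]
265 [[60.8  1.1 63.2]]
267 [[60.8  1.1 66.2]]
269 [[62.1  1.1 66.8]]
271 [[  8.7   1.  166.2]]
side keeper [(np.int64(326), np.int64(242)), (np.int64(323), np.int64(244)), (np.int64(324), np.int64(244)), (np.int64(334), np.int64(248)), (np.int64(335), np.int64(248)), (np.int64(333), np.int64(249)), (np.int64(334), np.int64(249)), (np.int64(332), np.int64(250)), (np.int64(333), np.int64(250)), (np.int64(331), np.int64(251)), (np.int64(332), np.int64(251)), (np.int64(330), np.int64(252)), (np.int64(331), np.int64(252)), (np.int64(330), np.int64(253)), (np.int64(331), np.int64(253)), (np.int64(329), np.int64(254))]
(np.int64(335), np.int64(248))
```

Ball centre is at (17.5, 0.5, 168.5), right at the grasp point. The keeper's −x face runs from (54,51.5) to (62,67), so the seat is about (62.4, 53.5). Next I plan the knob path.

```bash
cat >> h.py <<'E'
from scipy.optimize import fsolve
def fk(th,e):
    L=np.array([-10-17.7*np.cos(th)-3.1*np.sin(th),58-3.1*np.cos(th)+17.7*np.sin(th)])
    t=np.array([np.cos(e),np.sin(e)]);n=np.array([-t[1],t[0]])
    return L+85*t, L+93*t+34*n
def ik(P,which,g): return fsolve(lambda q:fk(*q)[which]-P,g)
E
python3 - <<'E'
from h import *
K0=np.array([17.5,168.5])
g=ik(K0,1,(1.5,.9));print("now th,e",g.round(3),"bar",fk(*g)[0].round(1))
prev=K0
for b in [(50,128),(61,108),(68,92),(71,80),(71,72),(70.5,64),(70,57),(67,54.5),(63.5,54),(61,54)]:
    g=ik(np.array(b),0,g);K=fk(*g)[1];print(b,"th,e",g.round(2),"K",K.round(1),"d(tool x,z)",(-(K-prev)[0]).round(1),(-(K-prev)[1]).round(1));prev=K
E
```

```text
now th,e [1.436 0.881] bar [ 38.6 140.7]
(50, 128) th,e [1.39 0.68] K [ 35.  159.5] d(tool x,z) -17.5 9.0
(61, 108) th,e [1.34 0.41] K [ 55.  142.4] d(tool x,z) -20.0 17.1
(68, 92) th,e [1.44 0.2 ] K [ 69.1 126.9] d(tool x,z) -14.2 15.5
(71, 80) th,e [1.53 0.05] K [ 77.2 114.4] d(tool x,z) -8.1 12.5
(71, 72) th,e [ 1.52 -0.04] K [ 80.4 105.6] d(tool x,z) -3.2 8.7
(70.5, 64) th,e [ 1.54 -0.14] K [83.1 96.6] d(tool x,z) -2.7 9.0
(70, 57) th,e [ 1.58 -0.22] K [85.3 88.4] d(tool x,z) -2.2 8.2
(67, 54.5) th,e [ 1.44 -0.25] K [83.  85.5] d(tool x,z) 2.3 2.9
(63.5, 54) th,e [ 1.2  -0.23] K [79.  85.3] d(tool x,z) 4.0 0.3
(61, 54) th,e [ 0.99 -0.2 ] K [75.7 85.7] d(tool x,z) 3.4 -0.4
```

>>> {"op": "apply_moves", "data": {
  "motion": [
    [[-0.009, 0, 0.0045, 0, 0.012], [-0.0085, 0, 0.0045, 0, 0.012], [-0.01, 0, 0.008, 0, 0.012], [-0.01, 0, 0.009, 0, 0.012], [-0.007, 0, 0.0075, 0, 0.012], [-0.007, 0, 0.008, 0, 0.012], [-0.004, 0, 0.006, 0, 0.012], [-0.004, 0, 0.0065, 0, 0.012], [-0.001, 0, 0, 0, 0.012], [0, 0, 0, 0, 0.012]]
  ],
  "squeeze": 30
}}

```text
time_s: 5.92
ee_pos: [0.4481, 0.1647, 0.0953]
eef_rot: [-0.0, 0.975, -0.221, 0.002]
wrist_force: [5.3, 0.6, 0.0]
opening: 0.0157
gripper_force: 29.5
```

```bash
python3 - <<'E'
from h import *
where()
i,p,d=snap("wrist","w3"); j,q,e=snap("side","s3")
c=cv2.resize(q[195:275,290:380],None,fx=5,fy=5,interpolation=cv2.INTER_CUBIC)
w=cv2.resize(p[80:300,220:420],(350,400))
cv2.imwrite("pics/v3.png",np.hstack([c[...,::-1][:400],w[...,::-1]]))
P=lambda x,y,z:O+Rd@(np.array([x,y,z])/1000)
print([(proj(j,P(*a))).round(1).tolist() for a in((71,29,80),(71,-27,80),(65.9,1,66.5))])
E
```

```text
t 5.92 tcp dock [76.4  0.2 95.3] x-yaw err vs -dockx deg 0.01 tilt [ 0.003 -0.    -1.   ] F dock [-4.5 -2.8  0. ] op 0.0157 g 29.5
[[[341.2, 240.2]], [[328.4, 254.4]], [[333.1, 250.1]]]
```

View pics/v3.png

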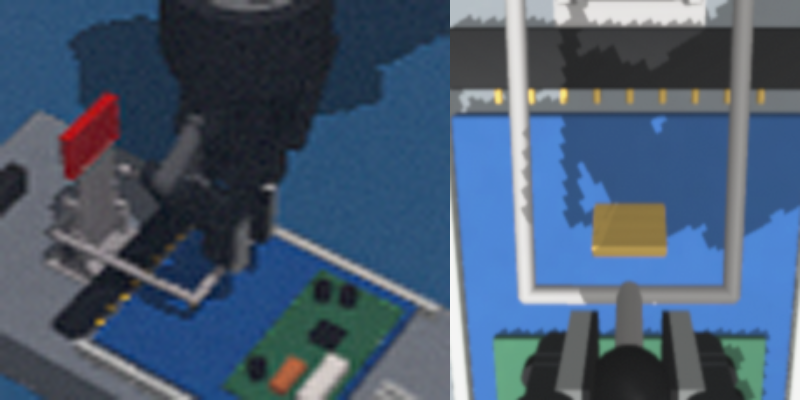

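Wrist view: the bar (row ≈243) has passed beyond the keeper's top (row ≈219) and is still above it. I'll get numbers for both from the depth.

```bash
python3 - <<'E'
from h import *
i,p,d=load("w3")
for c in (283,350):
    col=d[230:256,c]; r=230+int(np.argmin(np.where(col>0,col,9)))
    X=dk(pts(i,[(c,r)],depth=[d[r,c]]))[0]
    # rows of bar
    z=[k for k in range(232,256) if d[k,c]<d[r,c]+.012 and d[k,c]>0]
    print(c,X.round(1),z, dk(pts(i,[(c,np.mean(z))],depth=[d[r,c]+.0005]))[0].round(1))
for r in range(190,226,3): print(r,dk(pts(i,[(323,r)],depth=[d[r,323]])).round(1))
E
```

```text
283 [ 68.2 -17.6  82.5] [236, 237, 238, 239, 240, 241, 242, 243, 244, 245, 246] [ 68.5 -17.7  82.1]
350 [ 65.1  12.4 103.6] [251, 252, 253, 254, 255] [ 64.5  12.4 102.9]
190 [[52.9  1.3 49. ]]
193 [[53.7  1.3 52.1]]
196 [[54.8  1.3 54. ]]
199 [[56.1  1.3 55.1]]
202 [[56.9  1.3 57.8]]
205 [[57.8  1.3 60.1]]
208 [[58.9  1.3 61.7]]
211 [[59.6  1.3 64.6]]
214 [[60.7  1.3 66.1]]
217 [[62.2  1.3 66.3]]
220 [[63.7  1.3 66.7]]
223 [[72.3  1.3 48.7]]
```

>>> {"op": "apply_moves", "data": {
  "motion": [
    [[-0.0025, 0, 0.004, 0, 0.012], [-0.0017, 0, 0.004, 0, 0.012], [-0.0015, 0, 0.0045, 0, 0.012], [-0.0013, 0, 0.0045, 0, 0.012], [-0.0013, 0, 0.004, 0, 0.012], [-0.0012, 0, 0.004, 0, 0.012], [0, 0, 0, 0, 0.012]]
  ]
}}

```text
time_s: 6.9
ee_pos: [0.4383, 0.1693, 0.07]
eef_rot: [-0.0, 0.975, -0.221, 0.0]
wrist_force: [4.1, 3.6, -1.3]
opening: 0.0156
gripper_force: 29.7
```

```bash
python3 - <<'E'
from h import *
s=where(); t=dk(s["ee_pos"])[0]; g=ik(np.array([t[0]+.7,t[2]+18.1]),1,(1.55,-.2));print(g,fk(*g)[0])
i,p,d=snap("wrist","w4")
for c in (270,280,290):
    r=[k for k in range(150,330) if True]
    X=np.array([dk(pts(i,[(c,k)],depth=[d[k,c]]))[0] for k in range(170,300)])
    for k in range(0,130,3):
        if X[k,2]>53 and X[k,0]>50 : print(c,170+k,X[k].round(1))
    print()
E
```

```text
t 6.9 tcp dock [87.3  0.3 70. ] x-yaw err vs -dockx deg -0.0 tilt [ 0.     0.001 -1.   ] F dock [-2.2 -5.  -1.3] op 0.0156 g 29.7
[ 1.73114146 -0.22807144] [72.56459055 56.74944881]
270 218 [ 66.5 -22.7  60. ]
270 221 [ 68.2 -22.8  59.5]
270 224 [ 69.7 -22.9  59.5]
270 269 [ 80.  -20.1  82.9]
270 272 [ 80.8 -20.   83.8]
270 275 [ 80.  -19.4  87.7]
270 278 [ 80.5 -19.3  89. ]
270 281 [ 80.  -18.8  92.2]
270 284 [ 80.3 -18.6  93.8]
270 287 [ 80.4 -18.3  95.7]
270 290 [ 80.4 -18.   97.7]
270 293 [ 80.  -17.6 100.4]
270 296 [ 74.7 -16.  110.5]
270 299 [ 74.  -15.6 113.3]

280 218 [ 67.  -18.3  58.8]
280 221 [ 68.1 -18.2  59.8]
280 224 [ 69.4 -18.2  60.1]
280 263 [ 80.  -16.6  77.6]
280 266 [ 80.4 -16.4  79.5]
280 269 [ 80.2 -16.1  82.4]
280 272 [ 80.2 -15.8  84.9]
280 275 [ 80.8 -15.7  86.2]
280 278 [ 80.3 -15.3  89.3]
280 281 [ 80.2 -15.   91.8]
280 284 [ 80.  -14.8  94.3]
280 287 [ 79.5 -14.4  97.1]
280 290 [ 80.1 -14.3  98.3]
280 293 [ 76.  -13.2 106.7]
280 296 [ 75.5 -12.9 109.2]
280 299 [ 72.8 -12.1 115.2]

290 218 [ 66.9 -13.7  59.1]
290 221 [ 67.7 -13.6  60.8]
290 224 [ 69.1 -13.6  60.8]
290 251 [ 76.  -12.6  74.5]
290 254 [ 76.1 -12.4  77.1]
290 257 [ 76.  -12.1  80. ]
290 260 [ 76.2 -11.9  82.2]
290 263 [ 76.1 -11.7  84.9]
290 266 [ 76.2 -11.5  87.4]
290 269 [ 76.  -11.3  90. ]
290 272 [ 76.1 -11.1  92.1]
290 275 [ 76.4 -10.9  93.9]
290 278 [ 76.1 -10.7  96.7]
290 281 [ 76.  -10.5  98.9]
290 284 [ 76.1 -10.3 100.7]
290 287 [ 75.7 -10.1 103.3]
290 290 [ 76.6 -10.1 103.8]
290 293 [ 76.6  -9.9 105.7]
290 296 [ 76.8  -9.8 107.2]
290 299 [ 78.3  -9.9 106.7]
```

>>> {"op": "apply_moves", "data": {
  "motion": [
    [[0.001, 0, 0.0015, 0, 0.012], [0.0015, 0, 0.001, 0, 0.012], [0.0015, 0, 0.0007, 0, 0.012], [0.0015, 0, 0.0003, 0, 0.012], [0, 0, 0, 0, 0.012], [0, 0, 0, 0, 0.012]]
  ]
}}

```text
time_s: 7.7
ee_pos: [0.4398, 0.1682, 0.0658]
eef_rot: [-0.001, 0.975, -0.222, -0.004]
wrist_force: [-1.6, 9.7, 0.8]
opening: 0.0158
gripper_force: 29.9
```

```bash
python3 - <<'E'
from h import *
s=where(); t=dk(s["ee_pos"])[0]; g=ik(np.array([t[0]+.7,t[2]+18.1]),1,(1.45,-.2));print(g,fk(*g)[0])
i,p,d=snap("wrist","w5")
for c in (260,270,280,290):
    X=np.array([dk(pts(i,[(c,k)],depth=[d[k,c]]))[0] for k in range(190,240)])
    k=(X[:,2]>53)&(X[:,2]<66)&(X[:,0]<74)&(X[:,0]>54); print(c,X[k].round(1).tolist())
for c in (315,330):
    X=np.array([dk(pts(i,[(c,k)],depth=[d[k,c]]))[0] for k in range(170,240)])
    k=(X[:,2]>64)&(X[:,2]<70)&(X[:,0]<74)&(X[:,0]>54); print(c,X[k].round(1).tolist())
w=cv2.resize(p[100:300,220:420],(400,400));j,q,e=snap("side","s5")
c=cv2.resize(q[195:275,290:370],(400,400),interpolation=cv2.INTER_CUBIC)
cv2.imwrite("pics/v5.png",np.hstack([c,w])[...,::-1])
E
```

```text
t 7.7 tcp dock [85.5  0.6 65.8] x-yaw err vs -dockx deg -0.1 tilt [-0.007  0.003 -1.   ] F dock [ 5.7 -8.   0.8] op 0.0158 g 29.9
[ 1.60300751 -0.26816931] [69.43354195 53.26849228]
260 [[54.6, -25.8, 58.9], [54.7, -25.6, 60.0], [55.6, -25.9, 58.7], [55.7, -25.7, 59.8], [56.3, -25.8, 59.1], [56.8, -25.9, 59.1], [57.3, -25.9, 59.0], [58.1, -26.1, 57.9], [58.5, -26.1, 58.4], [59.0, -26.1, 58.3], [59.7, -26.3, 57.6], [60.2, -26.3, 57.4], [60.5, -26.3, 57.9], [61.1, -26.4, 57.5], [61.8, -26.5, 57.0], [61.7, -26.2, 58.5], [62.8, -26.6, 56.9], [63.2, -26.6, 57.1], [63.5, -26.5, 57.6], [64.2, -26.6, 57.0], [64.3, -26.5, 58.0], [65.4, -26.8, 56.5], [65.4, -26.6, 57.6], [66.3, -26.8, 56.6], [66.7, -26.8, 56.6], [67.2, -26.9, 56.6], [67.9, -27.0, 56.2]]
270 [[63.8, -22.5, 54.2], [64.0, -22.4, 54.8], [64.3, -22.3, 55.4], [64.7, -22.3, 55.6], [64.9, -22.3, 56.3], [65.2, -22.2, 56.9], [65.6, -22.2, 57.1], [66.3, -22.3, 56.5], [66.7, -22.3, 56.7], [67.5, -22.4, 56.0], [68.0, -22.4, 56.0]]
280 [[64.0, -18.0, 53.7], [63.9, -17.8, 55.4], [64.3, -17.8, 55.4], [64.8, -17.8, 55.5], [65.1, -17.8, 55.9], 
[... 239 characters left out ...]
.6, -13.3, 55.9], [66.1, -13.3, 55.9], [66.2, -13.2, 56.9], [66.9, -13.3, 56.4], [67.4, -13.3, 56.3], [67.7, -13.3, 56.7]]
315 [[59.7, -1.7, 64.0], [60.2, -1.7, 65.0], [60.4, -1.7, 65.6], [60.5, -1.7, 66.6], [61.4, -1.7, 65.4], [62.0, -1.7, 65.2], [61.9, -1.7, 66.4], [62.4, -1.7, 66.3], [63.3, -1.7, 65.3], [63.5, -1.7, 65.9], [64.7, -1.8, 64.1], [68.5, -1.8, 64.9], [69.2, -1.8, 64.4], [69.3, -1.8, 65.4], [69.9, -1.8, 65.2], [69.8, -1.8, 66.3], [70.3, -1.8, 66.2]]
330 [[59.2, 4.7, 64.1], [60.0, 4.7, 64.3], [60.4, 4.7, 64.5], [60.9, 4.7, 64.3], [60.8, 4.6, 65.9], [61.3, 4.6, 65.8], [61.2, 4.6, 67.2], [61.7, 4.6, 67.0], [62.4, 4.6, 66.5], [63.4, 4.7, 64.9], [63.3, 4.6, 66.4], [64.4, 4.7, 64.9]]
```

View pics/v5.png

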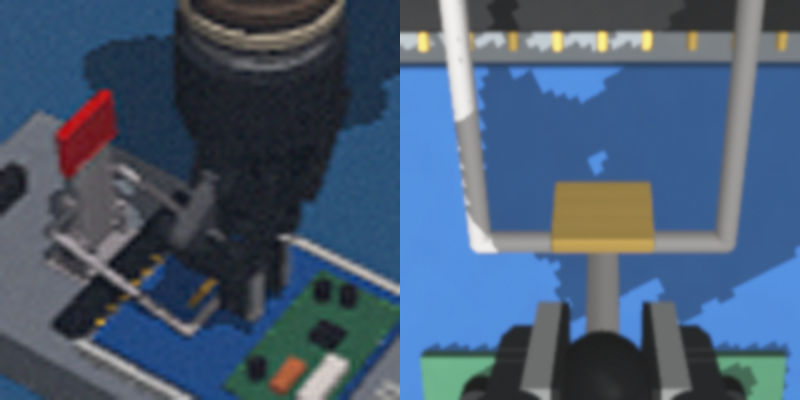

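The bar has dropped behind the keeper: in the wrist view it passes under the leaning plate at row ≈240. I'll pull it back gently towards the seat.

>>> {"op": "apply_moves", "data": {
  "motion": [
    [[0.001, 0, 0, 0, 0.012], [0.001, 0, 0, 0, 0.012], [0.001, 0, 0, 0, 0.012], [0, 0, 0, 0, 0.012], [0, 0, 0, 0, 0.012]]
  ]
}}

```text
time_s: 8.43
ee_pos: [0.4426, 0.1669, 0.0658]
eef_rot: [-0.001, 0.975, -0.222, -0.003]
wrist_force: [-0.8, 9.1, 2.1]
opening: 0.0157
gripper_force: 29.9
```

```bash
python3 - <<'E'
from h import *
s=where(); t=dk(s["ee_pos"])[0]; g=ik(np.array([t[0]+.7,t[2]+18.1]),1,(1.45,-.2));print(g,fk(*g)[0])
i,p,d=snap("wrist","w6")
for c in (270,280,290):
    X=np.array([dk(pts(i,[(c,k)],depth=[d[k,c]]))[0] for k in range(190,260)])
    k=(X[:,2]>54)&(X[:,2]<66)&(X[:,0]<74)&(X[:,0]>54); print(c,X[k].min(0).round(1),X[k].max(0).round(1))
for c in (315,330):
    X=np.array([dk(pts(i,[(c,k)],depth=[d[k,c]]))[0] for k in range(170,260)])
    k=(X[:,2]>64)&(X[:,2]<68)&(X[:,0]<67)&(X[:,0]>54); print(c,X[k].min(0).round(1),X[k].max(0).round(1))
E
```

```text
t 8.43 tcp dock [82.4  0.6 65.8] x-yaw err vs -dockx deg -0.09 tilt [-0.007  0.003 -1.   ] F dock [ 4.6 -7.9  2.1] op 0.0157 g 29.9
[ 1.43089453 -0.26101528] [66.58301589 53.15954904]
270 [ 61.3 -22.5  55.3] [ 65.6 -22.2  57.1]
280 [ 61.1 -18.1  54.4] [ 66.  -17.7  56.9]
290 [ 60.9 -13.4  55. ] [ 65.8 -13.2  57.7]
315 [59.3 -1.8 64.1] [66.7 -1.7 67. ]
330 [59.6  4.6 64.4] [64.3  4.7 66.6]
```

>>> {"op": "apply_moves", "data": {
  "motion": [
    [[0.0005, -0.001, 0, 0, 0.012], [0.0005, -0.001, 0, 0, 0.012], [0.0005, 0, 0, 0, 0.012], [0, 0, 0, 0, 0.012], [0, 0, 0, 0, 0.02], [0, 0, 0, 0, 0.03], [0, 0, 0, 0, 0.04], [0, 0, 0, 0, 0.045], [0, 0, -0.01, 0, 0.045], [0, 0, -0.03, 0, 0.045], [0, 0, -0.045, 0, 0.045], [0, 0, -0.045, 0, 0.045]]
  ]
}}

```text
time_s: 9.98
ee_pos: [0.4479, 0.1662, 0.1986]
eef_rot: [-0.0, 0.975, -0.221, 0.0]
wrist_force: [0.6, 0.5, -0.5]
opening: 0.0447
gripper_force: 0.0
```

```bash
python3 - <<'E'
from h import *
where()
i,p,d=snap("wrist","w7"); j,q,e=snap("side","s7")
w=cv2.resize(p[60:260,220:420],(400,400))
c=cv2.resize(q[195:275,290:370],(400,400),interpolation=cv2.INTER_CUBIC)
cv2.imwrite("pics/v7.png",np.hstack([c,w])[...,::-1])
pi=p.astype(int);m=(pi[...,0]>110)&(pi[...,1]<60)&(pi[...,2]<60);m[:, :260]=0;m[:,380:]=0
v,u=np.nonzero(m);print("pad px",u.min(),u.max(),v.min(),v.max())
c=int(u.mean())
for r in range(v.min(),v.max()+1,3): print(r,dk(pts(i,[(c,r)],depth=[d[r,c]]))[0].round(1))
v,u=np.nonzero(((q[...,0].astype(int)>110)&(q[...,1]<60)&(q[...,2]<60))[190:245,280:330]);X=pts(j,(280+u.mean(),190+v.mean()));
Z,er=tri([X,pts(i,(c,np.nonzero(m)[0].mean()))]);print("pad",dk(Z).round(1),np.round(er,1))
E
```

```text
t 9.97 tcp dock [ 77.3  -1.1 198.6] x-yaw err vs -dockx deg -0.01 tilt [ 0.  0. -1.] F dock [-0.3 -0.7 -0.5] op 0.0447 g 0.0
pad px 289 361 23 52
23 [-32.5   1.  133.4]
26 [-31.    1.  133.4]
29 [-29.5   1.  133.5]
32 [-28.   1. 134.]
35 [-26.7   1.  132.5]
38 [-25.7   1.1 127.8]
41 [-24.7   1.1 123.4]
44 [-23.5   1.1 119.9]
47 [-22.2   1.2 116.9]
50 [-20.9   1.2 112.9]
pad [[-26.5   1.6 119.6]] [0.9 0.9]
```

View pics/v7.png

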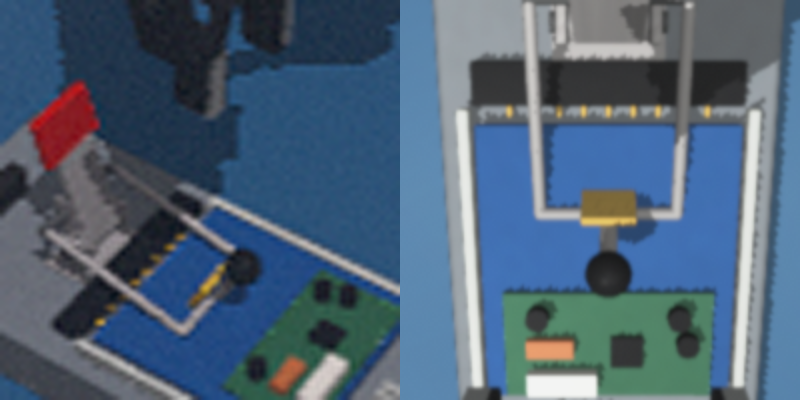

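Side view: the bar lies behind the brass keeper at (205,300) and the knob is free. Wrist view: the bar passes under the keeper at (608,213). The lever is still raised at about 1.28 rad, with its face from (-21,113) to (-27,132). Next I shut the fingers, go to the sled side of the lever and work out the arc.

>>> {"op": "apply_moves", "data": {
  "motion": [
    [[0.02, 0.001, 0, 0, 0], [0.022, 0.001, 0, 0, 0], [0.02, 0, 0, 0, 0], [0, 0, 0, 0, 0], [0, 0, 0.025, 0, 0], [0, 0, 0.03, 0, 0], [0, 0, 0.02, 0, 0], [0, 0, 0, 0, 0]]
  ]
}}

```text
time_s: 11.08
ee_pos: [0.5007, 0.1375, 0.1194]
eef_rot: [0.001, 0.975, -0.221, -0.003]
wrist_force: [0.6, 0.7, 1.1]
opening: 0.0005
gripper_force: 0.0
```

```bash
python3 - <<'E'
from h import *
s=where();prev=dk(s["ee_pos"])[0][[0,2]]
for th in (1.28,1.2,1.1,1.0,.9,.8,.7,.6,.5,.4,.3,.25,.2,.15,.1,.05,.0):
    rho=66+8*(1.28-th)/1.28
    c=np.array([-11.5-rho*np.cos(th)+7*np.sin(th),58+rho*np.sin(th)+7*np.cos(th)]);T=c+[11,0]
    print(th,T.round(1),"tool dx,dz",-(T-prev).round(1));prev=T
E
```

```text
t 11.07 tcp dock [ 17.3   2.1 119.4] x-yaw err vs -dockx deg -0.01 tilt [-0.006 -0.001 -1.   ] F dock [-0.2 -0.9  1.1] op 0.0005 g 0.0
1.28 [-12.7 123.2] tool dx,dz [30.  -3.8]
1.2 [-18.1 122.5] tool dx,dz [5.4 0.7]
1.1 [-24.7 121. ] tool dx,dz [6.6 1.5]
1.0 [-31.2 118.8] tool dx,dz [6.5 2.2]
0.9 [-37.5 115.9] tool dx,dz [6.3 2.9]
0.8 [-43.6 112.4] tool dx,dz [6.  3.5]
0.7 [-49.2 108.2] tool dx,dz [5.7 4.2]
0.6 [-54.5 103.4] tool dx,dz [5.3 4.8]
0.5 [-59.3  98.1] tool dx,dz [4.8 5.3]
0.4 [-63.6  92.3] tool dx,dz [4.3 5.8]
0.3 [-67.3  86. ] tool dx,dz [3.7 6.3]
0.25 [-69.   82.7] tool dx,dz [1.6 3.3]
0.2 [-70.4  79.3] tool dx,dz [1.5 3.4]
0.15 [-71.7  75.8] tool dx,dz [1.3 3.5]
0.1 [-72.8  72.3] tool dx,dz [1.1 3.5]
0.05 [-73.7  68.7] tool dx,dz [0.9 3.6]
0.0 [-74.5  65. ] tool dx,dz [0.8 3.7]
```

>>> {"op": "apply_moves", "data": {
  "motion": [
    [[0.013, 0, -0.004, 0, 0], [0.013, 0, 0, 0, 0], [0.004, 0, 0, 0, 0], [0.0055, 0, 0.0007, 0, 0], [0.0066, 0, 0.0015, 0, 0], [0.0065, 0, 0.0022, 0, 0], [0.0063, 0, 0.003, 0, 0], [0.006, 0, 0.0035, 0, 0], [0, 0, 0, 0, 0]]
  ]
}}

```text
time_s: 12.2
ee_pos: [0.5585, 0.1108, 0.1143]
eef_rot: [0.001, 0.975, -0.221, 0.0]
wrist_force: [-0.2, 0.3, 0.7]
opening: -0.0
gripper_force: 0.1
```

```bash
python3 - <<'E'
from h import *
where()
j,q,e=snap("side","s8")
c=cv2.resize(q[180:280,270:370],(600,600),interpolation=cv2.INTER_CUBIC)
cv2.imwrite("pics/v8.png",c[...,::-1])
E
```

```text
t 12.2 tcp dock [-46.3   1.3 114.3] x-yaw err vs -dockx deg 0.01 tilt [ 0.    -0.001 -1.   ] F dock [ 0.3 -0.2  0.7] op -0.0 g 0.1
```

View pics/v8.png

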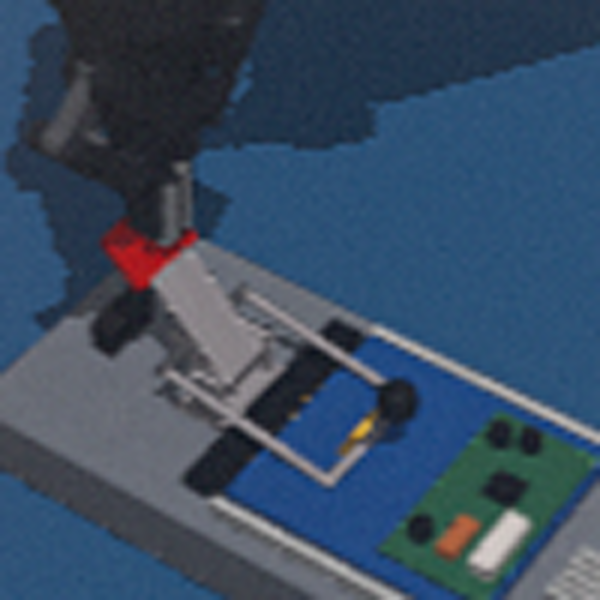

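The lever is at about 0.75 rad with the loop still hooked behind the keeper (bar corner at (330,480), keeper at (360,430)), so I continue the arc.

>>> {"op": "apply_moves", "data": {
  "motion": [
    [[0.005, 0, 0.0045, 0, 0], [0.005, 0, 0.005, 0, 0], [0.004, 0, 0.0053, 0, 0], [0.004, 0, 0.0058, 0, 0], [0.003, 0, 0.006, 0, 0], [0.0012, 0, 0.003, 0, 0], [0.0012, 0, 0.003, 0, 0], [0, 0, 0, 0, 0]]
  ]
}}

```text
time_s: 13.25
ee_pos: [0.579, 0.1017, 0.0819]
eef_rot: [-0.0, 0.975, -0.221, -0.0]
wrist_force: [0.1, 0.4, 0.5]
opening: 0.0001
gripper_force: 0.0
```

```bash
python3 - <<'E'
from h import *
where()
E
```

```text
t 13.25 tcp dock [-68.8   0.6  81.9] x-yaw err vs -dockx deg -0.01 tilt [-0.001  0.    -1.   ] F dock [ 0.  -0.4  0.5] op 0.0001 g 0.0
```

>>> {"op": "apply_moves", "data": {
  "motion": [
    [[0.001, 0, 0.003, 0, 0], [0.001, 0, 0.003, 0, 0], [0.001, 0, 0.002, 0, 0], [0.001, 0, 0.002, 0, 0], [0.001, 0, 0.0015, 0, 0], [0, 0, 0, 0, 0]]
  ]
}}

```text
time_s: 14.0
ee_pos: [0.5839, 0.0992, 0.0706]
eef_rot: [0.0, 0.975, -0.221, 0.0]
wrist_force: [0.1, -0.3, 0.3]
opening: -0.0002
gripper_force: 0.0
```

```bash
python3 - <<'E'
from h import *
where()
j,q,e=snap("side","s9")
c=cv2.resize(q[180:280,270:370],(600,600),interpolation=cv2.INTER_CUBIC)
cv2.imwrite("pics/v9.png",c[...,::-1])
E
```

```text
t 14.0 tcp dock [-74.3   0.8  70.6] x-yaw err vs -dockx deg -0.0 tilt [ 0. -0. -1.] F dock [-0.2  0.2  0.3] op -0.0002 g 0.0
```

View pics/v9.png

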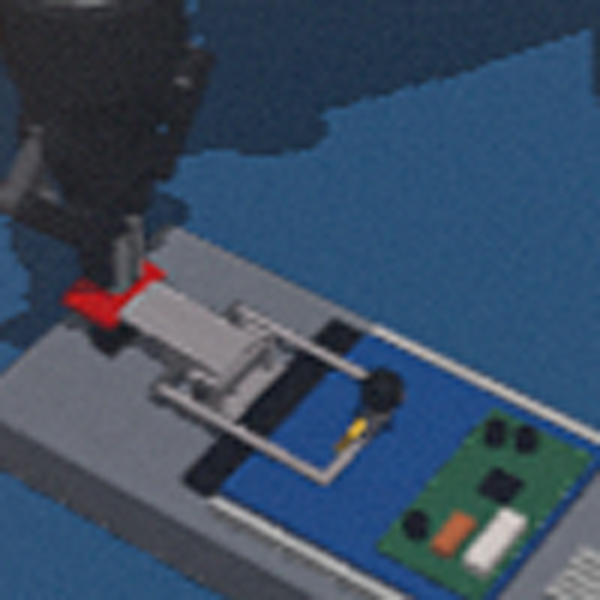

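The lever is nearly flat, the bar is still hooked and the connector's contacts are covered, so the sled has moved. I continue down slowly.

>>> {"op": "apply_moves", "data": {
  "motion": [
    [[0, 0, 0.001, 0, 0], [0, 0, 0.001, 0, 0], [0, 0, 0.001, 0, 0], [0, 0, 0.0007, 0, 0], [0, 0, 0, 0, 0]]
  ]
}}

```text
time_s: 14.68
ee_pos: [0.5836, 0.0993, 0.067]
eef_rot: [0.0, 0.975, -0.221, -0.0]
wrist_force: [0.1, -0.0, 0.4]
opening: -0.0003
gripper_force: 0.0
```

>>> {"op": "apply_moves", "data": {
  "motion": [
    [[0, 0, 0.0006, 0, 0], [0, 0, 0, 0, 0]]
  ]
}}

```text
time_s: 14.92
ee_pos: [0.5836, 0.0993, 0.0664]
eef_rot: [0.0, 0.975, -0.221, -0.0]
wrist_force: [0.2, 0.3, -0.3]
opening: 0.0
gripper_force: 0.0
```

>>> {"op": "apply_moves", "data": {
  "motion": [
    [[0, 0, 0.0006, 0, 0], [0, 0, 0, 0, 0]]
  ]
}}

```text
time_s: 15.18
ee_pos: [0.5836, 0.0993, 0.0658]
eef_rot: [0.0, 0.975, -0.221, -0.0]
wrist_force: [-0.5, 0.2, 0.1]
opening: -0.0001
gripper_force: 0.0
```

>>> {"op": "apply_moves", "data": {
  "motion": [
    [[0, 0, 0.0005, 0, 0], [0, 0, 0, 0, 0]]
  ]
}}

```text
time_s: 15.42
ee_pos: [0.5837, 0.0993, 0.0653]
eef_rot: [-0.0, 0.975, -0.221, -0.0]
wrist_force: [0.4, 0.4, -0.1]
opening: 0.0003
gripper_force: 0.0
```

>>> {"op": "apply_moves", "data": {
  "motion": [
    [[0, 0, 0.0005, 0, 0], [0, 0, 0, 0, 0]]
  ]
}}

```text
time_s: 15.68
ee_pos: [0.5837, 0.0993, 0.0651]
eef_rot: [0.0, 0.975, -0.221, -0.0]
wrist_force: [-1.0, 0.1, 2.0]
opening: -0.0002
gripper_force: 0.9
```

>>> {"op": "apply_moves", "data": {
  "motion": [
    [[0, 0, 0.0005, 0, 0], [0, 0, 0, 0, 0]]
  ]
}}

```text
time_s: 15.92
ee_pos: [0.5838, 0.0993, 0.065]
eef_rot: [0.0, 0.975, -0.221, -0.0]
wrist_force: [-3.2, -0.5, 5.1]
opening: 0.0
gripper_force: 2.6
```

>>> {"op": "apply_moves", "data": {
  "motion": [
    [[0, 0, 0.0005, 0, 0], [0, 0, 0.0005, 0, 0], [0, 0, 0, 0, 0]]
  ]
}}

```text
time_s: 16.3
ee_pos: [0.5838, 0.0993, 0.0649]
eef_rot: [0.0, 0.975, -0.221, -0.0]
wrist_force: [-3.8, -0.2, 10.5]
opening: 0.0001
gripper_force: 4.9
```

>>> {"op": "apply_moves", "data": {
  "motion": [
    [[0, 0, 0.0005, 0, 0], [0, 0, 0.0005, 0, 0], [0, 0, 0.0003, 0, 0], [0, 0, 0, 0, 0]]
  ]
}}

```text
time_s: 16.8
ee_pos: [0.5839, 0.0993, 0.0647]
eef_rot: [0.0, 0.975, -0.221, -0.0]
wrist_force: [-6.7, 0.2, 16.4]
opening: 0.0002
gripper_force: 7.9
```

>>> {"op": "apply_moves", "data": {
  "motion": [
    [[0, 0, 0.0006, 0, 0], [0, 0, 0, 0, 0], [0, 0, 0, 0, 0], [0, 0, 0, 0, 0], [0, 0, 0, 0, 0], [0, 0, 0, 0, 0]]
  ]
}}

```text
time_s: 17.55
ee_pos: [0.5839, 0.0994, 0.0646]
eef_rot: [0.0, 0.975, -0.221, -0.0]
wrist_force: [-7.0, -1.1, 18.2]
opening: -0.0001
gripper_force: 9.2
```

>>> {"op": "apply_moves", "data": {
  "motion": [
    [[0, 0, 0.0002, 0, 0], [0, 0, 0, 0, 0], [0, 0, 0, 0, 0], [0, 0, -0.002, 0, 0], [0, 0, -0.004, 0, 0], [0, 0, -0.01, 0, 0], [0, 0, -0.03, 0, 0], [0, 0, -0.05, 0, 0], [0, 0, -0.05, 0, 0], [0, 0, 0, 0, 0], [0, 0, 0, 0, 0]]
  ]
}}

```text
time_s: 18.92
ee_pos: [0.5835, 0.0992, 0.2072]
eef_rot: [0.0, 0.975, -0.221, -0.0]
wrist_force: [0.0, -0.6, -0.8]
opening: -0.0001
gripper_force: 0.0
```

```bash
python3 - <<'E'
from h import *
where()
i,p,d=snap("wrist","w10"); j,q,e=snap("side","s10")
w=cv2.resize(p[:240,200:440],(400,400))
c=cv2.resize(q[200:280,280:360],(400,400),interpolation=cv2.INTER_CUBIC)
cv2.imwrite("pics/v10.png",np.hstack([c,w])[...,::-1])
qi=p.astype(int);m=(qi[...,0]>110)&(qi[...,1]<60)&(qi[...,2]<60);m[:,:200]=0;m[:,440:]=0
v,u=np.nonzero(m);X=dk(pts(i,np.c_[u,v],depth=d[v,u]));X=X[(X[:,2]>50)&(X[:,2]<90)];print("pad",X.min(0).round(1),X.max(0).round(1),"slope",np.polyfit(X[:,0],X[:,2],1).round(3))
E
```

```text
t 18.93 tcp dock [-73.9   0.9 207.2] x-yaw err vs -dockx deg -0.0 tilt [-0. -0. -1.] F dock [-0.3  0.6 -0.8] op -0.0001 g 0.0
pad [-89.6 -17.2  61.8] [-64.8  20.1  65.6] slope [9.0000e-03 6.4732e+01]
```

View pics/v10.png

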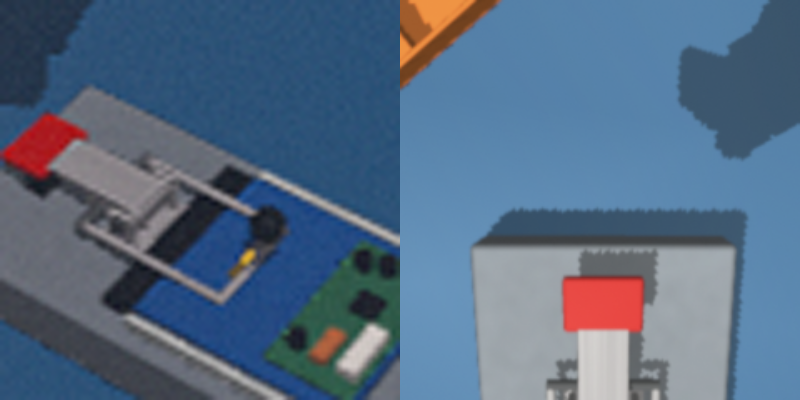

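The lever is flat (face at z ≈ 65, slope about 0), the bar is behind the keeper, the sled is drawn home and the gripper is clear. I'm handing the job in.

```bash
python3 -c "
from h import *
print(close_job())"
```

```text
the job is handed in; nothing more can be done
None
```

The loop is hooked behind the keeper and the lever lies flat with the sled drawn in; the lever was pressed with about 18 N (measured) for over 0.5 s, the gripper is clear, and the job was handed in at about 19 s with no verdict returned.

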